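# Set the length stop by its index plunger and butt the tube against it

### The arm

A 6-joint arm with a two-finger parallel gripper is mounted at the origin on the work surface. World frame = base frame: x ahead of the robot, y to its left, z up, the work surface at z = 0. Lengths are in m, angles in rad, forces in N, time in s.
With the tool pointing down it reaches from about 0.25 to 0.725 m from the base axis. Payload 4 kg.
Tool frame: the origin (TCP) lies midway between the tips of the shut fingers; the grasp point (between the pads) lies r.hold_point_z behind it (r.hold_point_z is the distance from the TCP to the grasp point, in m); z points along the fingers, y is the line along which they close (so a half turn about z gives the same grasp; the last joint's range is limited). The gripper opens to 85 mm and grips with 20 to 120 N. Pads are 22 mm wide; open, the fingers measure 114 mm over their backs; the gripper's body (76 mm by 85 mm) begins 54 mm behind the grasp point. The pads swing forward as they close: fully open they stand 13 mm farther back than shut.
Start: joints at [1.199, 0.241, 0.005, 1.335, 0, 1.571], TCP at [0.182, 0.466, 0.231] pointing down, gripper open.
Joint ranges: [-2.72, 2.72], [-1.05, 1.87], [-1.09, 1.28], [-1.99, 2.15], [-1.42, 1.44], [-3.14, 3.14]. Speed limits (rad/s): [2.79, 2.79, 3.14, 3.14, 3.14, 3.14].

### API

Orientations are given as a unit quaternion [w, x, y, z].
In Python, from cell import r gives the robot as it stands. Calls block until the motion is done:
- r.move_ptp(position, orientation): joint-space move of the TCP to a pose.
- r.movel(position, rotation=None, max_speed=0.15): straight line of the TCP; rotation=None keeps the orientation; max_speed is the mean speed in m/s.
- r.move_j(angles): joint-space move.
- r.let_go() and r.clamp(strength=None): open the fingers fully, or close them until they stop; strength is the grip in N (None keeps the last).
- r.sleep(seconds).
- r.inverse_kinematics(position, orientation): joint angles nearest the present ones, or None.
- r.snapshot(name): name is "side" or "top" or "wrist"; returns (picture, depth): 400x640x3 uint8, red, green, blue; 400x640 float32, m along the optical axis (not along the pixel's ray), 0 where there is no reading.
- r.calibration(name): a dict with "camera_matrix" (3x3 intrinsics, pixels), "k1" (the pictures are not rectified: a ray, as slopes to the right and down, at radius r is drawn at 1 + k1 r^2 times it, then the intrinsics apply), "xyz" and "orientation" of the camera in the world; the wrist camera has in their place "mount" (4x4, takes a point from camera to tool coordinates, whose origin is the TCP and whose axes are the flange's). Camera axes: x right, y up, looking along -z (the intrinsics and any distortion apply to the point x, -y, -z); pixel columns grow to the right and rows downward; lengths in m; the calibration is good to about 2 mm. A picture is of the moment at which its call begins: read the wrist's pose just before it. calibration takes no time and is no camera call.
A pose or a line that the arm cannot do raises r.Unreachable and nothing moves.
- r.finish_job(): hands the job in; it is judged then, once.
Readings, each from a call of its own:
- r.current_t(): time.
- r.current_joints(): joint angles.
- r.current_joint_velocities(): joint speeds.
- r.current_joint_torque(): joint torques, N m.
- r.current_ee_pos(): TCP position.
- r.current_eef_rot(): TCP orientation.
- r.current_ft_force(): force on the tool from outside, world axes, zero at the start.
- r.current_torque(): the same for the moment, N m.
- r.current_finger_gap(): finger opening in m.
- r.current_grip_force(): force on a finger pad.
Only numpy, scipy, OpenCV 4.12 (cv2) and the standard library are available. Lean on these libraries where they do the work, as an engineer would, in place of code of your own. Each camera call takes 0.05 s, during which the arm holds its last target. There are 200 camera calls.

### The job

Set the length stop on the welding-table fence for the next job: pull up its red index-plunger knob, slide the stop along to the hole that the yellow paint stripe marks, and let the spring pin drop fully home in that hole. The stripes were drawn by hand beside the holes and show them only roughly, so find the hole (the one nearest the yellow stripe) by feel and never force the pin against the hole edges. Then slide the square tube along the fence until its end gently butts against the stop, let go, and leave the other things on the table alone.

Things in the scene. Friction and masses are not known exactly. Their poses are not given: they have to be found in the camera images.
- fence: Straight fence bar fixed on the table, 40 mm wide, 40 mm high, 480 mm long, with a row of 11.5 mm holes along the middle of its top face (about 32 mm apart, spacing uneven by a few mm). Origin on the table under the bar's centre line; z up, +y along the bar from the parked stop towards the tube (the bar runs from y = -210 mm to +270 mm), -x is its front face side (20 mm from the origin), where the tube lies.
- stop: Blue saddle, 60 x 60 mm, that slides on the fence along the fence's y (it takes about 2 N to slide with the pin lifted, 5 to 7 N with the pin dragging on the fence's top) and carries the plunger and, at the front, a steel stop plate that hangs down to 6 mm above the table. Origin on the fence's top face (z = 40 mm) on the plunger's axis; its top is 19 mm above the origin. At the start it is locked, pin home in a hole, 60 to 162 mm from the marked holes in the -y direction.
- plunger (a joint): Height of the spring plunger in m: 0 = fully down, pin home 8 mm deep in a hole; about 0.008 = pin tip resting on the fence's top between holes; 0.012 = pulled right up against its end stop. Above 0.0085 the stop is free to slide. The spring presses down with 5 N at 0 and 7.4 N at 0.012. The pin is 10 mm thick with a small chamfer and drops in by itself within about 1.3 mm of the hole's centre; the stop then stays locked with about 1 mm of play.
- knob (a point): Centre of the red round knob on top of the plunger: 30 mm diameter, 20 mm high, axis vertical, solid grip all round; its centre is 25 mm above the saddle's top when the pin is home (15 mm of free space between the saddle and the knob, around an 18 mm thick sleeve). The stop can be slid by this knob, held or pushed from the side.
- stop_face (a point): Centre of the steel stop plate's face that looks along the fence's +y towards the tube; plate 42 mm wide, from 6 to 55 mm above the table; it lies 30 mm in +y from the plunger's axis.
- mark_yellow_top (a point): Yellow paint stripe, 8 mm wide, across the rear half of the fence's top and down its rear face. This point is on top of the fence, 14 mm behind the row of holes; the stripe is drawn beside its hole, on either side: the marked hole is the nearest one, its centre 6 to 12 mm before or after this point along the fence's y (other holes are at least 18 mm away).
- mark_green_top (a point): Green paint stripe, as the yellow one, beside another hole: not wanted now.
- mark_blue_top (a point): Blue paint stripe, as the yellow one, beside another hole: not wanted now.
- tube_centre (a point): Centre of the loose dark steel square tube, 40 x 40 mm, 3 mm wall, 160 mm long, 0.4 to 0.65 kg (2 to 5 N slides it), open at both ends, lying on the table along the front of the fence, up to 5 mm from it; its own y runs along it, away from the stop.
- tube_near_end (a point): Centre of the tube's open end that faces the stop.
- tube_far_end (a point): Centre of the tube's other open end, where it can be pushed from (the fence's front face is 20 to 25 mm beside this point; at least 60 mm of free table beyond the end).
- grinder: Cordless angle grinder lying on its 125 mm flap disc, beyond the fence; 320 mm long, 85 mm high. Origin under the disc's centre. Leave alone.
- c_clamp: Yellow C-clamp lying flat, 170 x 130 x 18 mm, on the robot's right. Origin under the middle of its frame. Leave alone.
- magnet_square: Red triangular welding magnet lying flat, sides 100 mm, 16 mm thick, between the robot and the fence. Origin under its centre. Leave alone.
- spray_can: Upright green spray can, 64 mm diameter, 190 mm high, on the robot's left. Origin under its centre. Leave alone.
There are look-alikes about, which are no part of the job. Of the things shaped like the part that bears tube_centre, the dark steel one is meant.

How it is judged:
By the outcome, as a careful person would: the job done as asked, in the order asked, and still so for the second after the job is handed in, with the robot touching nothing.
It also fails if it takes over 61 s, if anything falls off the work surface, if the arm or the gripper's body presses on something with over 40 N, if the wrist force passes 120 N, or if a joint passes its speed limit or range.

## Working session

There is one attempt and no reset: what is moved stays moved. The work goes in short steps, each a Python script; the robot and the scene stay as the last script left them, time stands still between calls to the robot, and variables do not carry over. Pictures are saved under pics/ and viewed, at most 10 in all, crops included, and the job is handed in when it is done.

```bash
mkdir -p pics; ls; python3 - <<'E'
from cell import r
import cv2,numpy as np
for n in("top","side"):
    p,d=r.snapshot(n); np.savez(f"pics/{n}0.npz",p=p,d=d); cv2.imwrite(f"pics/{n}0.png",p[:,:,::-1])
    c=r.calibration(n);print(n,c)
print(r.calibration("wrist"),r.hold_point_z,r.current_eef_rot(),r.current_t())
E
```

```text
pics
top {'camera_matrix': array([[389.64668148,   0.        , 325.26752964],
       [  0.        , 389.64668148, 196.9182196 ],
       [  0.        ,   0.        ,   1.        ]]), 'k1': 0.03260877189186809, 'xyz': array([0.39488305, 0.0330688 , 1.31127328]), 'orientation': array([-0.70001519, -0.0330577 ,  0.03071902,  0.71270068])}
side {'camera_matrix': array([[398.17239959,   0.        , 322.82099472],
       [  0.        , 398.17239959, 199.14850974],
       [  0.        ,   0.        ,   1.        ]]), 'k1': -0.030406531485134936, 'xyz': array([ 0.47634358, -0.8312676 ,  0.98642783]), 'orientation': array([ 9.32213883e-01,  3.61899226e-01, -6.22138811e-04,  2.41639024e-03])}
{'camera_matrix': array([[332.70858422,   0.        , 324.82656552],
       [  0.        , 332.70858422, 200.9778218 ],
       [  0.        ,   0.        ,   1.        ]]), 'k1': -0.05958968845762771, 'mount': array([[ 9.86847737e-05,  9.48488941e-01,  3.16810226e-01,
         8.46332252e-02],
       [ 9.99999850e-01,  7.71799156e-05, -5.42561575e-04,
        -1.56352578e-04],
       [-5.39065040e-04,  3.16810232e-01, -9.48488791e-01,
        -1.42568041e-01],
       [ 0.00000000e+00,  0.00000000e+00,  0.00000000e+00,
         1.00000000e+00]])} 0.0187 [-1.77603164e-04  1.84831790e-01  9.82769736e-01 -9.08022131e-04] 0.1
```

View pics/top0.png

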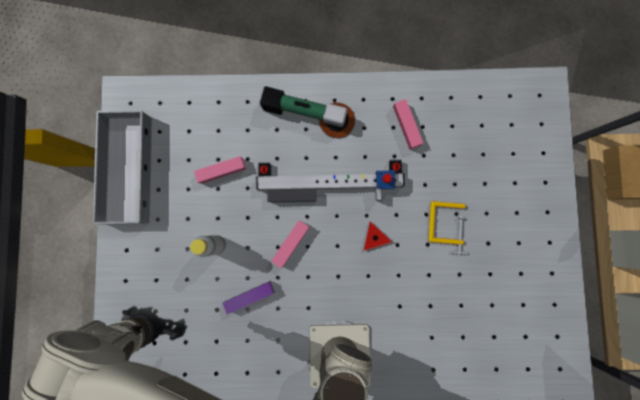

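View pics/side0.png

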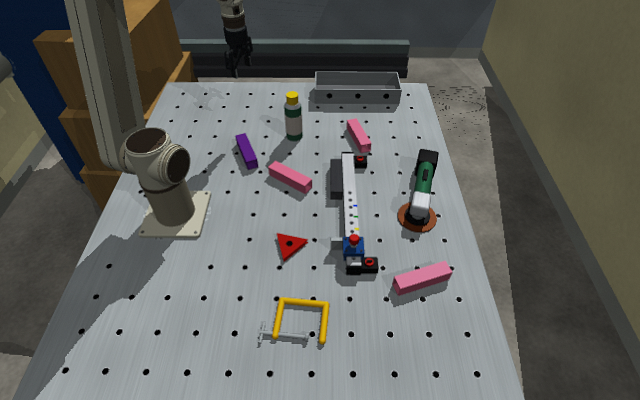

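The top view shows the fence across (258–400, 182), and the saddle with its red knob at (388,178). The blue, green and yellow stripes are at about (334/348/365, 178), and the dark tube is at (292,196), in front of the fence's left end. The pink and purple bars are the look-alikes, and the red-topped blocks at (264,170) and (396,167) are fence hold-downs. Next I'll measure and take a close wrist look.

```bash
cat > h.py <<'E'
from cell import r
import cv2, numpy as np
from scipy.spatial.transform import Rotation as R
def rot(q): return R.from_quat([q[1],q[2],q[3],q[0]]).as_matrix()
def campose(n,tp=None,tq=None):
    c=r.calibration(n)
    if n=="wrist":
        M=c["mount"]; A=rot(tq); return c,A@M[:3,:3],np.asarray(tp)+A@M[:3,3]
    return c,rot(c["orientation"]),np.asarray(c["xyz"])
def ray(pose,uv):
    c,A,o=pose; K=c["camera_matrix"]; k=c["k1"]
    d=np.array([[k,0,0,0]],float)
    p=cv2.undistortPoints(np.array([[uv]],float),K,d[0])[0,0]
    return o,A@np.array([p[0],-p[1],-1.])
def onplane(pose,uv,z):
    o,d=ray(pose,uv); return o+d*(z-o[2])/d[2]
def project(pose,X):
    c,A,o=pose; p=A.T@(np.asarray(X)-o); x,y=p[0]/-p[2],p[1]/p[2]
    s=1+c["k1"]*(x*x+y*y); K=c["camera_matrix"]
    return np.array([K[0,0]*x*s+K[0,2],K[1,1]*y*s+K[1,2]])
def look(name):
    tp,tq=r.current_ee_pos(),r.current_eef_rot(); p,d=r.snapshot("wrist")
    cv2.imwrite(f"pics/{name}.png",p[:,:,::-1]); np.savez(f"pics/{name}.npz",p=p,d=d,tp=tp,tq=tq)
    return p,d,campose("wrist",tp,tq)
def blobs(p,lo,hi,amin=4):
    m=cv2.inRange(cv2.cvtColor(p,cv2.COLOR_RGB2HSV),np.array(lo),np.array(hi))
    n,l,s,c=cv2.connectedComponentsWithStats(m)
    return [(c[i],s[i]) for i in range(1,n) if s[i][4]>=amin]
def qd(yaw):  # tool down; tool y at angle yaw from world y
    a=R.from_euler('z',yaw)*R.from_quat([0,1,0,0]); q=a.as_quat(); return [q[3],q[0],q[1],q[2]]
E
python3 - <<'E'
from h import *
f=np.load("pics/top0.npz"); p=f["p"]; T=campose("top")
g=lambda u,v,z:np.round(onplane(T,(u,v),z),4)
for nm,lo,hi in(("red",(0,150,90),(6,255,255)),("yel",(22,110,90),(34,255,255)),("grn",(45,90,60),(80,255,255)),("blu",(100,120,60),(125,255,255))):
    for c,s in blobs(p,lo,hi,3):
        if 250<c[0]<420 and 160<c[1]<205: print(nm,c.round(1),s,g(*c,0.04),g(*c,.094))
# fence edge fit: rows of bright region per column
hsv=cv2.cvtColor(p,cv2.COLOR_RGB2HSV)
for u in(275,300,325,350): print(u,p[166:206,u].mean(1).astype(int))
print("ends",p[184,240:285].mean(1).astype(int), g(258,183,.04))
for y in (0,.1):
  for s in(0,np.pi): print(r.inverse_kinematics([.42,y,.25],qd(s)))
E
```

```text
red [395.8 165.9] [393 163   7   7  30] [ 0.6082 -0.1977  0.04  ] [ 0.5991 -0.1879  0.094 ]
red [263.1 168.7] [260 166   8   7  35] [0.6072 0.2395 0.04  ] [0.5982 0.2308 0.094 ]
red [386.9 178.1] [384 175   7   7  38] [ 0.5685 -0.1674  0.04  ] [ 0.5611 -0.1589  0.094 ]
yel [362.5 176. ] [362 175   2   3   6] [ 0.5768 -0.0874  0.04  ] [ 0.5691 -0.0823  0.094 ]
grn [347.8 176. ] [347 175   2   3   4] [ 0.5777 -0.0389  0.04  ] [ 0.5699 -0.0359  0.094 ]
blu [384.8 179.8] [376 170  19  19 224] [ 0.5628 -0.1603  0.04  ] [ 0.5557 -0.1521  0.094 ]
275 [116  93  87  87  87  87  86  87  87 101 134 158 167 169 169 166 167 167
 169 170 170 161 129  84  61  59  58  61  60  58  59  59  58  59  56  51
  60  82 108 128]
300 [151 152 152 153 153 154 153 152 153 156 161 162 164 166 165 165 164 165
 166 168 163 144 106  68  60  59  60  58  58  59  59  59  59  56  50  52
  65  75  76  83]
325 [150 152 151 154 154 152 150 150 154 162 170 172 170 156 127 109 124 153
 169 171 163 130  85  71  76  78  86 103 100  86  83  88  92  93  94  94
  93  93  94 102]
350 [148 148 150 151 150 148 147 148 153 158 159 161 165 169 169 168 167 168
 168 164 145 104  75  74  76  77  87 112 130 135 141 145 147 146 145 145
 144 145 145 144]
ends [151 150 151 152 150 151 148 146 148 151 151 149 145 141 135 118  83  74
 120 157 166 166 167 166 167 167 167 167 167 169 169 169 169 169 169 169
 169 169 169 169 169 168 167 167 167] [0.5598 0.2564 0.04  ]
[ 0.          0.07369113 -0.14670843  1.35039677  0.          0.        ]
[ 0.          0.07369113 -0.14670843  1.35039677  0.         -3.14159265]
[ 0.23374318  0.09717415 -0.12064988  1.35297231  0.          0.23374318]
[ 0.23374318  0.09717415 -0.12064988  1.35297231  0.         -2.90784947]
```

```bash
python3 - <<'E'
from h import *
r.move_ptp([.558,-.095,.145],qd(0)); print(r.current_t(),r.current_ee_pos(),r.current_ft_force())
p,d,P=look("w1")
cv2.imwrite("pics/w1c.png",cv2.resize(p[130:290,150:510,::-1],None,fx=2.2,fy=2.2,interpolation=cv2.INTER_CUBIC))
for nm,lo,hi in(("red",(0,150,90),(6,255,255)),("yel",(20,110,90),(34,255,255)),("grn",(40,90,60),(85,255,255)),("blu",(100,120,60),(125,255,255))):
    for c,s in blobs(p,lo,hi,12): print(nm,c.round(1),s,onplane(P,c,.04).round(4),onplane(P,c,.094).round(4), d[int(c[1]),int(c[0])])
E
```

```text
2.5167 [ 0.55815939 -0.09410729  0.1451634 ] [0.09638066 0.59392596 0.52333403]
red [297.3   8.6] [278   0  33  27 460] [ 0.4207 -0.1116  0.04  ] [ 0.4322 -0.1076  0.094 ] 0.2407452
red [222.8 235.1] [ 204  216   42   49 1298] [ 0.5861 -0.1764  0.04  ] [ 0.5616 -0.1583  0.094 ] 0.21246783
red [192.5 252.8] [189 243   9  20 109] [ 0.6024 -0.2037  0.04  ] [ 0.5743 -0.1797  0.094 ] 0.28156164
yel [36.3 66.1] [   0    0   60  117 2256] [ 0.4528 -0.3039  0.04  ] [ 0.4573 -0.258   0.094 ] 0.2657859
yel [333.4 222.5] [329 216  10  14 138] [ 0.5747 -0.086   0.04  ] [ 0.5527 -0.0876  0.094 ] 0.2670836
grn [393.5 222.8] [390 217   8  13  99] [ 0.575  -0.0376  0.04  ] [ 0.5529 -0.0498  0.094 ] 0.26765794
blu [252.8 204.3] [ 193  175   87   74 2800] [ 0.5594 -0.1499  0.04  ] [ 0.5407 -0.1376  0.094 ] 0.24107629
blu [200.2 221.2] [199 217   4  10  26] [ 0.5738 -0.1937  0.04  ] [ 0.552  -0.1718  0.094 ] 0.24576925
blu [449.1 222.4] [445 216  10  14 114] [0.5747 0.0077 0.04  ] [ 0.5527 -0.0143  0.094 ] 0.26718536
blu [204.2 244.2] [201 236   9  13  49] [ 0.5944 -0.1928  0.04  ] [ 0.5681 -0.1711  0.094 ] 0.2528819
```

View pics/w1c.png

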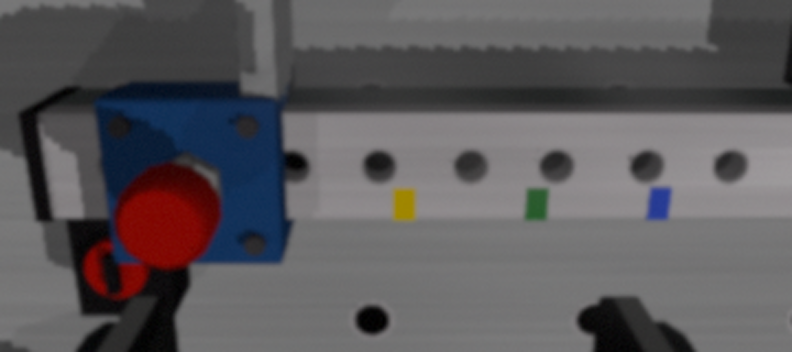

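Crop: knob at (168,215), holes at x = 294, 379, 471, 556, 646 and 730 (y≈166), yellow stripe at (404,204). The marked hole is the one at 379, about 9 mm before the stripe; the next hole, at 471, is much farther. Next I'll measure the holes and grasp the knob.

```bash
cat >> h.py <<'E'
def holes(p,P,rows,cols,thr=110):
    g=cv2.GaussianBlur(cv2.cvtColor(p,cv2.COLOR_RGB2GRAY),(3,3),0); m=np.zeros_like(g)
    m[rows[0]:rows[1],cols[0]:cols[1]]=(g[rows[0]:rows[1],cols[0]:cols[1]]<thr)*255
    n,l,s,c=cv2.connectedComponentsWithStats(m)
    return [(c[i].round(1),int(s[i][4]),onplane(P,c[i],.04).round(4)) for i in range(1,n) if s[i][4]>=30]
E
python3 - <<'E'
from h import *
f=np.load("pics/w1.npz");p=f["p"];P=campose("wrist",f["tp"],f["tq"])
H=holes(p,P,(195,215),(284,510))
for h in H: print(h)
X=np.array([h[2] for h in H if h[1]<250]); k=np.polyfit(X[:,1],X[:,0],1); yaw=-np.arctan(k[0]); print("fence x(y)",k,"yaw",yaw)
knob=onplane(P,(222.8,235.1),.087); print(knob,np.polyval(k,knob[1]))
E
```

```text
(array([287. , 205.5]), 104, array([ 0.5603, -0.1228,  0.04  ]))
(array([322. , 205.1]), 207, array([ 0.5599, -0.0952,  0.04  ]))
(array([363.5, 205. ]), 199, array([ 0.5599, -0.0624,  0.04  ]))
(array([402.4, 205. ]), 196, array([ 0.5598, -0.0315,  0.04  ]))
(array([443.4, 205. ]), 191, array([0.5598, 0.0013, 0.04  ]))
(array([481.4, 205. ]), 182, array([0.5598, 0.0323, 0.04  ]))
fence x(y) [-0.00260359  0.5597959 ] yaw 0.0026035860544230214
[ 0.56470262 -0.16062701  0.087     ] 0.5602141105825457
```

```bash
python3 - <<'E'
from h import *
r.move_ptp([.5605,-.1605,.125],qd(0))
r.movel([.5605,-.1605,.067],max_speed=.1); print(r.current_ft_force())
r.clamp(25); print("gap",r.current_finger_gap(),r.current_grip_force(),r.current_ft_force(),r.current_ee_pos(),r.current_t())
E
```

```text
[-0.09240723  0.12847275 -0.22503426]
gap 0.028921836739170887 24.67234840616584 [-0.57249549  0.58439731  2.55059903] [ 0.56074405 -0.16055587  0.06754903] 4.2333
```

```bash
python3 - <<'E'
from h import *
p0=np.array(r.current_ee_pos())
for dz in(.003,.007,.0105):
    r.movel([.5605,-.1605,.067+dz],max_speed=.05); print(dz,np.round(r.current_ee_pos(),4),np.round(r.current_ft_force(),2),r.current_finger_gap())
p,d,P=look("w2"); print(r.current_t())
cv2.imwrite("pics/w2c.png",p[100:400,100:540,::-1])
E
```

```text
0.003 [ 0.5606 -0.1605  0.0692] [ 3.39 -0.1  -5.17] 0.028674335475413325
0.007 [ 0.5606 -0.1605  0.0735] [ 3.49 -0.19 -6.79] 0.029019600995623434
0.0105 [ 0.5606 -0.1605  0.0773] [ 3.16 -1.23 -7.28] 0.028969379707375672
5.0333
```

View pics/w2c.png

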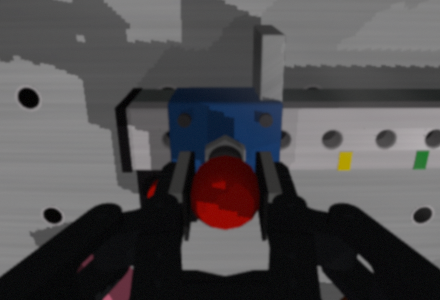

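The pin is lifted (7.3 N down, as the spring should give at 10.5 mm) and the knob is held centrally at crop (225,190). The target hole is at (332,139), just before the yellow stripe (344,160). Now I'll slide to about 4 mm short and release.

```bash
python3 - <<'E'
from h import *
f=np.load("pics/w2.npz");p=f["p"];P=campose("wrist",f["tp"],f["tq"])
for h in holes(p,P,(228,250),(390,540)): print(h)
for c,s in blobs(p,(20,110,90),(34,255,255),12): print("yel",c.round(1),onplane(P,c,.04).round(4))
for y in(-.157,-.125,-.0995):
    r.movel([.5605,y,.0775],max_speed=.06); print(np.round(r.current_ee_pos(),4),np.round(r.current_ft_force(),2),r.current_finger_gap())
r.movel([.5605,-.0995,.0747],max_speed=.02); print(np.round(r.current_ee_pos(),4),np.round(r.current_ft_force(),2),r.current_t())
E
```

```text
(array([431.6, 238.8]), 298, array([ 0.56  , -0.0957,  0.04  ]))
(array([485.4, 238.4]), 277, array([ 0.56  , -0.0628,  0.04  ]))
(array([532.8, 238.2]), 215, array([ 0.5601, -0.0329,  0.04  ]))
yel [50.8 65.1] [ 0.4606 -0.3039  0.04  ]
yel [444.5 260.8] [ 0.5749 -0.0861  0.04  ]
[ 0.5605 -0.1567  0.0773] [ 4.26  0.25 -7.94] 0.028674768224643193
[ 0.5605 -0.124   0.0775] [ 4.62  0.65 -7.5 ] 0.028685635540976136
[ 0.5604 -0.0986  0.0775] [ 3.26  0.58 -7.16] 0.029193725839192282
[ 0.5605 -0.0993  0.0752] [ 2.08  2.85 -2.57] 6.8333
```

```bash
python3 - <<'E'
from h import *
r.let_go(); print("rel",np.round(r.current_ft_force(),2),r.current_finger_gap())
r.movel([.5605,-.0993,.064],max_speed=.08); b=np.array(r.current_ft_force()); print(b)
y=-.0993; con=None; pk=0
r.movel([.5605,y+.020,.064],max_speed=.06); y+=.020; print(np.round(r.current_ft_force(),2),r.current_t())
for i in range(60):
    y+=.0006; r.movel([.5605,y,.064],max_speed=.02)
    F=np.array(r.current_ft_force())-b
    print(round(y,4),np.round(r.current_ee_pos(),4)[[1,2]],F.round(1),round(r.current_t(),2))
    if F[1]<-9: break
    if con is None and F[1]<-2: con=y; print("contact")
    if con and y>con+.010: break
E
```

```text
rel [ 0.45  0.34 -0.66] 0.08531365568223154
[-0.42773133 -0.79018261 -0.78369302]
[-0.16  1.15  0.33] 8.1917
-0.0787 [-0.0788  0.064 ] [-0.5  1.1  1.1] 8.44
-0.0781 [-0.0782  0.064 ] [0.2 0.8 0.2] 8.69
-0.0775 [-0.0775  0.064 ] [1.  0.  0.2] 8.94
-0.0769 [-0.0769  0.064 ] [1.2 0.8 0.4] 9.19
-0.0763 [-0.0762  0.064 ] [0.1 1.4 1.1] 9.44
-0.0757 [-0.0757  0.064 ] [0.  0.4 0.8] 9.69
-0.0751 [-0.0751  0.064 ] [0.4 1.1 0.9] 9.94
-0.0745 [-0.0745  0.064 ] [1.1 1.2 0.8] 10.19
-0.0739 [-0.0739  0.064 ] [0.5 1.7 0.9] 10.44
-0.0733 [-0.0733  0.064 ] [0.5 1.3 0.9] 10.69
-0.0727 [-0.0727  0.064 ] [ 0.7  0.8 -0.3] 10.94
-0.0721 [-0.0721  0.064 ] [0.8 0.3 0.7] 11.19
-0.0715 [-0.0716  0.064 ] [-0.2  0.7  1. ] 11.44
-0.0709 [-0.0714  0.064 ] [ 0.7 -2.3  1.2] 11.69
contact
-0.0703 [-0.0709  0.0639] [ 1.4 -3.  -0.6] 11.94
-0.0697 [-0.0691  0.064 ] [ 0.2 -1.3  0.5] 12.19
-0.0691 [-0.0686  0.064 ] [0.5 0.5 0.8] 12.44
-0.0685 [-0.0683  0.064 ] [-0.9  1.3  0. ] 12.69
-0.0679 [-0.0679  0.064 ] [0.  0.3 0.6] 12.94
-0.0673 [-0.0677  0.064 ] [ 0.5 -2.5 -0.6] 13.19
-0.0667 [-0.0675  0.0639] [ 0.1 -4.5 -0.2] 13.44
-0.0661 [-0.0674  0.0639] [-0.3 -6.  -0.9] 13.69
-0.0655 [-0.0673  0.0639] [ 0.8 -6.9 -0.9] 13.94
-0.0649 [-0.0672  0.0639] [ 0.1 -8.  -1.9] 14.19
-0.0643 [-0.0671  0.0639] [  0.2 -10.2  -1.5] 14.44
```

The stop moved about 4 mm under drag and then locked at y≈-0.095, which matches the vision estimate. I'll back off and check the knob's height.

```bash
python3 - <<'E'
from h import *
r.movel([.5605,-.0955,.064],max_speed=.08); r.movel([.5605,-.0955,.145],max_speed=.15)
p,d,P=look("w3"); cv2.imwrite("pics/w3c.png",cv2.resize(p[130:290,200:560,::-1],None,fx=2,fy=2,interpolation=cv2.INTER_CUBIC))
f=np.load("pics/w1.npz")
for q,dd,PP in((f["p"],f["d"],campose("wrist",f["tp"],f["tq"])),(p,d,P)):
    c,s=max((b for b in blobs(q,(0,150,90),(6,255,255),300) if b[0][1]>100),key=lambda b:b[1][4])
    u,v=c; u=int(u);v=int(v-8)
    D=np.median(dd[v-3:v+4,u-3:u+4]); o,ra=ray(PP,(u,v)); print(c,s,"top z",(o+ra*D).round(4),onplane(PP,c,.087).round(4))
print([ (c.round(1),onplane(P,c,.04).round(4)) for c,s in blobs(p,(20,110,90),(34,255,255),12)])
print(r.current_t())
E
```

```text
[222.82973806 235.13790447] [ 204  216   42   49 1298] top z [ 0.5558 -0.1581  0.0943] [ 0.5647 -0.1606  0.087 ]
[324.95930736 230.93419913] [ 305  213   40   37 1155] top z [ 0.5537 -0.0946  0.0942] [ 0.5629 -0.0939  0.087 ]
[(array([36.3, 63.9]), array([ 0.4529, -0.3039,  0.04  ])), (array([ 53.4, 113.6]), array([ 0.4887, -0.2982,  0.04  ]))]
15.725
```

View pics/w3c.png

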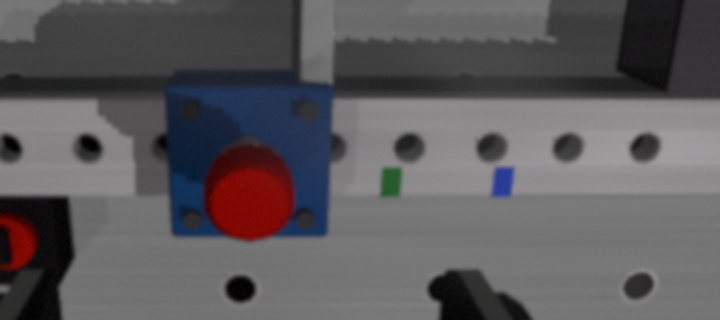

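The knob top is back at z=0.094, the same as when locked at the start, so the pin is fully home. In the crop the saddle covers the yellow stripe, and green (391,182) and blue (503,182) are still uncovered. Next is the tube: the dark one in front of the fence, whose near end shows at crop (640,50). The pink and purple bars are the look-alikes.

```bash
python3 - <<'E'
from h import *
r.movel([.52,.15,.2],max_speed=.25); r.clamp(20)
p,d,P=look("w4"); cv2.imwrite("pics/w4.png",p[:,:,::-1])
c,A,o=P
v,u=np.mgrid[0:400:2,0:640:2]; v=v.ravel();u=u.ravel()
K=c["camera_matrix"]; pts=cv2.undistortPoints(np.stack([u,v],1).astype(float)[:,None],K,np.array([c["k1"],0,0,0]))[:,0]
D=d[v,u]; W=o+(np.c_[pts[:,0],-pts[:,1],-np.ones(len(u))]*D[:,None])@A.T
g=p[v,u].mean(1); m=(D>0)&(abs(W[:,2]-.04)<.005)&(g<90)&(W[:,0]<.55)&(W[:,0]>.44)&(W[:,1]<.3)
print(m.sum(),np.percentile(W[m],[0,1,50,99,100],axis=0).round(4),np.unique(u[m])[[0,-1]],np.unique(v[m])[[0,-1]],r.current_t())
E
```

```text
1932 [[ 0.4962 -0.1824  0.035 ]
 [ 0.4976 -0.1455  0.0352]
 [ 0.5178  0.1458  0.0398]
 [ 0.5447  0.2597  0.0428]
 [ 0.5495  0.2651  0.045 ]] [  0 442] [160 214] 17.7083
```

View pics/w4.png

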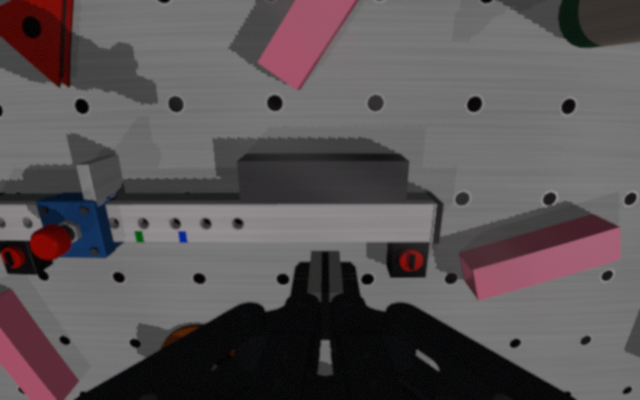

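The picture shows the dark tube's top face at u 238–408, v 160–201, against the fence. The fence's end is at u≈440, and a pink bar starts at u≈460, y≥220 behind it.

```bash
python3 - <<'E'
from h import *
f=np.load("pics/w4.npz");P=campose("wrist",f["tp"],f["tq"])
for uv in((238,180),(408,180),(323,160),(323,201),(440,205)): print(uv,onplane(P,uv,.04).round(4))
for uv in((460,258),(478,298),(590,216)): print("pink",onplane(P,uv,.03).round(4))
E
```

```text
(238, 180) [0.5158 0.0694 0.04  ]
(408, 180) [0.5158 0.2297 0.04  ]
(323, 160) [0.4968 0.1495 0.04  ]
(323, 201) [0.5367 0.1495 0.04  ]
(440, 205) [0.5408 0.263  0.04  ]
pink [0.604  0.2952 0.03  ]
pink [0.6547 0.323  0.03  ]
pink [0.5567 0.4299 0.03  ]
```

```bash
python3 - <<'E'
from h import *
r.move_ptp([.517,.275,.12],qd(0)); r.movel([.517,.275,.014],max_speed=.15); b=np.array(r.current_ft_force())
def go(y,s):
    r.movel([.517,y,.014],max_speed=s); F=np.array(r.current_ft_force())-b
    print(round(y,4),np.round(r.current_ee_pos(),4),F.round(1),round(r.current_t(),2)); return F
print(b,r.current_t())
go(.256,.05); y=.256
for i in range(12):
    y-=.0015; F=go(y,.03)
    if F[1]>1.8: break
E
```

```text
[0.10164038 0.14825816 1.05435895] 19.2083
0.256 [0.5171 0.2557 0.0142] [-0.4  0.5 -1.3] 19.74
0.2545 [0.517  0.2546 0.0139] [-0.2 -0.3 -1.1] 19.99
0.253 [0.5169 0.253  0.0139] [ 0.5 -0.6 -0.6] 20.24
0.2515 [0.517  0.2514 0.014 ] [ 1.1  0.1 -0.1] 20.49
0.25 [0.517  0.2499 0.014 ] [-1.1 -1.  -2.4] 20.74
0.2485 [0.517  0.2484 0.014 ] [ 0.6 -0.6 -1.2] 20.99
0.247 [0.517  0.2469 0.014 ] [ 0.1  1.  -2.1] 21.24
0.2455 [0.517  0.2454 0.014 ] [ 0.  -0.  -0.7] 21.49
0.244 [0.517  0.2439 0.014 ] [0.1 0.2 0.1] 21.74
0.2425 [0.517  0.2424 0.014 ] [ 0.5  0.5 -0.6] 21.99
0.241 [0.5171 0.2414 0.0141] [-0.9  2.2 -1.9] 22.24
```

```bash
python3 - <<'E'
from h import *
b=np.array([.1,.1,0])
def go(y,s):
    r.movel([.517,y,.014],max_speed=s); F=np.array(r.current_ft_force())-b
    print(round(y,4),np.round(r.current_ee_pos(),4)[1],F.round(1),round(r.current_t(),2)); return F
F=go(.20,.05)
if abs(F[0])<6 and F[1]<9:
    go(.155,.05); go(.114,.04)
    y=.114
    for i in range(20):
        y-=.0008; F=go(y,.03)
        if F[1]>7: break
p,d,P=look("w5")
E
```

```text
0.2 0.1992 [ 0.5 -0.  -0.8] 23.21
0.155 0.1543 [-0.4  0.3  0.5] 24.26
0.114 0.1136 [0.6 0.8 0.5] 25.43
0.1132 0.1135 [-0.9  3.2  1.5] 25.68
0.1124 0.1127 [0.7 4.8 0.5] 25.93
0.1116 0.1116 [-0.3  4.1  1. ] 26.18
0.1108 0.1107 [0.4 3.2 1.1] 26.43
0.11 0.1099 [-0.3  4.2  0.4] 26.68
0.1092 0.1091 [-0.2  4.2  1.1] 26.93
0.1084 0.1083 [0.1 4.9 0.9] 27.18
0.1076 0.1079 [-0.8  4.4  0.9] 27.43
0.1068 0.1072 [-0.9  5.7  0.3] 27.68
0.106 0.1064 [0.4 5.4 1.5] 27.93
0.1052 0.1058 [-0.1  5.9  0.7] 28.18
0.1044 0.1057 [1.1 7.5 0.8] 28.43
```

The force rose and motion stalled at TCP y≈0.106, against 0.1065 expected. I'll back off and look.

```bash
python3 - <<'E'
from h import *
r.movel([.517,.125,.014],max_speed=.08); r.movel([.517,.125,.12],max_speed=.2); r.movel([.52,.0,.19],max_speed=.25)
p,d,P=look("w6"); cv2.imwrite("pics/w6c.png",cv2.resize(p[120:280,120:520,::-1],None,fx=2,fy=2,interpolation=cv2.INTER_CUBIC)); print(r.current_t())
E
```

```text
30.35
```

View pics/w6c.png

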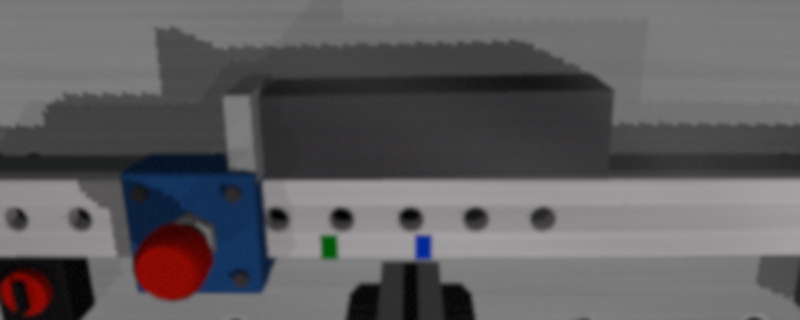

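The crop shows the tube's near end meeting the plate at about (262,130), parallel to the fence, with the saddle still in place. I'll do a quick numeric check and then hand in.

```bash
python3 - <<'E'
from h import *
f=np.load("pics/w6.npz");p,d=f["p"],f["d"];P=campose("wrist",f["tp"],f["tq"])
print("far end",onplane(P,(120+612/2,120+135/2),.04).round(4),"near",onplane(P,(120+262/2,120+135/2),.04).round(4))
u,v=206,250; D=np.median(d[v-3:v+4,u-3:u+4]); o,ra=ray(P,(u,v)); print("knob top",(o+ra*D).round(4))
r.finish_job(); print(r.current_t())
E
```

```text
far end [0.5187 0.0943 0.04  ] near [ 0.5186 -0.0658  0.04  ]
knob top [ 0.5547 -0.0931  0.0943]
the job is handed in; nothing more can be done
the job is handed in; nothing more can be done
```

The job is handed in: the stop's pin is fully home in the hole nearest the yellow stripe, and the tube butts gently against the stop, with the arm clear and about 30 s of the 61 s used.

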